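# Fit a fresh blade in the bench scraper

## Robot

A 6-joint arm with a two-finger parallel gripper is mounted at the origin on a cart in front of the work surface, level with it; the furniture and walls round the work are solid. World frame = base frame: x ahead of the robot, y to its left, z up, the work surface at z = 0. Lengths are in m, angles in rad, forces in N, time in s.
With the tool pointing down it reaches from about 0.4 to 0.825 m from the base axis. Payload 7 kg.
Tool frame: the origin (TCP) lies on the centre line of the jaws, within the pads' length; the fingertips stand arm.tip_reach ahead of it and the grasp point (between the pads) lies 5 mm behind it (arm.tip_reach is the distance from the TCP to the fingertips, in m); z points along the fingers, y is the line along which they close (so a half turn about z gives the same grasp; the last joint's range is limited). The gripper opens to 88 mm and grips with 3 to 60 N. Pads are 19 mm wide; open, the fingers measure 130 mm over their backs; the gripper's body (78 mm by 193 mm) begins 47 mm behind the grasp point.
Start: joints at [1.608, 0.359, 0.012, 0, -1.224, -0.288], TCP at [0.168, 0.654, 0.211] pointing down, gripper open.
Joint ranges: [-3.07, 3.07], [-1.43, 2.12], [-1.02, 1.25], [-3.03, 1.67], [-3.05, -0], [-3.03, 3.03]. Speed limits (rad/s): [2.39, 2.39, 3.01, 3.14, 3.14, 3.14].

## Interface

Orientations are given as [roll, pitch, yaw] about the fixed x, y, z axes, in that order (R = Rz(yaw) Ry(pitch) Rx(roll)).
In Python, from station import status, optics, order, arm gives the robot as it stands. The module is installed in compiled form; this text tells all that it offers.
- The arm moves only by the shell command python3 -m jog 'ROWS' [FORCE]. ROWS is JSON, a list of rows, each a list of 3 entries, a list of its own where there are three numbers: the gripper command: -1 is shut, 1 is fully open, values between are in proportion, then the shift along the tool's x, y, z in mm, then the turn about the tool's z in rad. A call has 1 to 20 rows; each row is the pose to reach, as a shift and turn from the pose commanded when the call began, along the tool's axes at that moment; what a row does not reach only later rows make up. A row lasts 1/8 s, in which the tool goes at most 62.5 mm and 10.7 degrees, less where a joint would pass 70% of its speed; a pose out of reach is approached as far as the arm can. A call with a gripper value outside its range is refused whole. The fingers move at their own pace and stop on an object; FORCE is the grip in N (left out, the last holds). Time passes only in rows, so rows that repeat a pose let the fingers close. It gives the time, the measured TCP pose, the force, the opening and the grip force at its end, in the units of the state.
- status.get_state(): the state, without advancing time (a new reading comes with each control period).
- optics.grab_frame(name): name is "scene" or "side" or "wrist"; returns a dict with "color" (400x640x3 uint8, red, green, blue), "mtx" (3x3 intrinsics, pixels), "k1" (the pictures are not rectified: a ray, as slopes to the right and down, at radius r is drawn at 1 + k1 r^2 times it, then the intrinsics apply), "cam_to_world" (4x4, takes a point from camera to world coordinates). Camera axes: x right, y down, z forward; pixel columns grow to the right and rows downward; lengths in m; the calibration is good to about 2 mm. A picture is of the moment at which its call begins. There is no depth.
- order.job_done(): hands the job in; it is judged then, once.
The state is a dict: "t": time; "q": joint angles; "qd": joint speeds; "joint_efforts": joint torques, N m; "eef_pos": TCP position; "ee_rot": TCP orientation; "force": force on the tool from outside, world axes, zero at the start; "moment": the same for the moment, N m; "width": finger opening in m; "gripper_force": force on a finger pad.
Only numpy, scipy, OpenCV 4.12 (cv2) and the standard library are available. Lean on these libraries where they do the work, as an engineer would, in place of code of your own. Each camera call takes 0.05 s, during which the arm holds its last target. There are 200 camera calls.

## Task

Put the fresh blade from the tray into the bench scraper: lay it down slowly and gently between the two cheeks, bevelled end out at the nose, and feel along for the locating pin without leaning hard on it until the notch drops over it and the blade lies flat on the bed. Only then swing the red-knobbed clamp fully across so that its sprung foot holds the blade, and leave the things round about where they are.

Things in the scene. Friction and masses are not known exactly. Their poses are not given: they have to be found in the camera images.
- blade_center (a point): Centre (half-way up) of the fresh blade: a flat blackened steel plate (bright bevel) 120 (x) x 34 (y) x 5 mm, loose, 0.12 to 0.19 kg, lying flat on the tray's floor, which is 2 mm above the bench. x runs from the bevelled cutting end (-x) to the rear end (+x), z up. Grasp it across the 34 mm width at the centre. It is brittle: never press it on the scraper with more than 25 N.
- blade_notch (a point): Middle of the blade's only notch, at x = +36, y = +13 mm from its centre: a square cut through the whole thickness in the +y long edge, 10 mm wide (along x) and 8 mm deep (y = +9 mm to the edge at +17 mm). Axes as the blade.
- scraper: Bench scraper on a blue base, fixed; origin on the bench under the middle of its bed; -x points to its nose (operator's side), z up. Bed: bar 24 mm wide (y -12 to 12), x -52 to 55 mm, flat top at z = 30 mm; the base beside it is 12 mm high, so the blade overhangs 5 mm each side, with room for fingers. Beside the bed between x = -38 and +6 mm nothing stands.
- nose_guide (a point): Point on the bed top midway between the two nose cheeks, at x = -45, y = 0, z = 30 mm of the scraper, axes as the scraper. Cheeks: x = -52 to -38 mm, inner faces at y = -18.5 and +18.5 mm up to z = 34 mm, then sloping outward as lead-ins to ridges at z = 38 mm. The blade passes between with 1.5 mm to spare each side.
- pin_middle (a point): Where the top of the locating pin stands when its brass stop is in mid-travel: x = 28, y = 16, z = 37 mm of the scraper. Really the pin stands up to 12 mm from here, either way along the scraper's x, differently each time: find it by feel or eye. Pin 8 mm thick, rim bevelled 0.9 mm, 7 mm above the bed; the stop holds up to 80 N. A blade not notched over it rides on its top.
- blade_home (a point): Where the blade's centre comes to lie, axes parallel to the scraper's, when the pin stands at pin_middle: x = -8, y = 0, z = 32.5 mm of the scraper. With the pin elsewhere, home is shifted along x just as much (up to 12 mm either way). Notch over pin has 1 mm play each way along x. Set the blade down gently: a stiff arm that lands it flat on the bed at 10 mm/s already strikes it with 25 N, at 5 mm/s with half of that.
- clamp (a joint): Angle (rad) of the swing clamp: a dark arm on an upright pivot at x = 26, y = -38 mm of the scraper. 0: points to the scraper's +x, off the blade; grows anticlockwise from above; at 1.571 (end stop) it points to +y, across the blade. Starts at 0.02 to 0.25, stays where left (0.08 N m friction). Arm 41 to 49 mm above the bench.
- knob (a point): Middle of the red upright knob on the clamp arm, 62 mm from the pivot axis; knob 16 mm thick, 54 to 72 mm above the bench. Pinch or push it along the arc. Under the arm, 38 mm from the pivot, a sprung brass ball foot hangs down to z = 33.5 mm, rides up onto the seated blade (top z = 35 mm) and presses on it with about 4 N.
- loupe: Black stand loupe, 37 mm round, 36 mm high, near the scraper; it is not part of the job and stays where it is. Origin at the centre of its underside.
- brush: Teal hand brush with a bow handle, 30 x 85 x 55 mm, near the scraper; it is not part of the job and stays where it is. Origin at the centre of its underside.
- marker: Black marker pen, 12 x 133 x 13 mm, near the scraper; it is not part of the job and stays where it is. Origin at the centre of its underside.
- sample_plate: One finished white leaf-shaped plate, 28 x 76 x 5 mm, near the scraper; it is not part of the job and stays where it is. Origin at the centre of its underside.
There are look-alikes about, which are no part of the job. There is more than one size of the scraper; the job needs the larger.

How it is judged:
On the way:
1. the blade lies flat on the bed with its notch over the pin while the clamp is still swung back (z of blade_center in the frame of scraper between 0.0305 and 0.0342 m and x of blade_center in the frame of scraper between -0.0225 and 0.0065 m and y of blade_center in the frame of scraper between -0.0025 and 0.0025 m and angle between blade_center's own z axis and vertical below 0.04 rad and angle between the x axis of blade_center and the x axis of scraper, either way round below 0.06 rad and value of joint clamp below 0.8 rad), for 0.3 s.
At the end, for the whole second after the job is handed in: The blade rests flat on the bed (centre within 2 mm in height, tilt under 0.04 rad), straight between the cheeks (2.5 mm, 0.06 rad), centre within 14.5 mm of blade_home along the bed (so the pin is in its notch); the clamp is across it (over 1.4 rad); all at rest (z of blade_center in the frame of scraper between 0.0305 and 0.0342 m and x of blade_center in the frame of scraper between -0.0225 and 0.0065 m and y of blade_center in the frame of scraper between -0.0025 and 0.0025 m and angle between blade_center's own z axis and vertical below 0.04 rad and angle between the x axis of blade_center and the x axis of scraper, either way round below 0.06 rad and value of joint clamp above 1.4 rad and linear speed of blade below 0.02 m/s and velocity of joint clamp below 0.05 rad/s); the robot touches nothing.
It fails at once if the blade is pressed against the scraper with more than 25 N (contact force between blade and scraper above 25 N).
It fails at once if the loupe is pushed more than 25 mm (distance of loupe from where it was at the start of the episode above 0.025 m).
It fails at once if the brush is pushed more than 25 mm (distance of brush from where it was at the start of the episode above 0.025 m).
It fails at once if the marker pen is pushed more than 25 mm (distance of marker from where it was at the start of the episode above 0.025 m).
It fails at once if the finished plate is pushed more than 25 mm (distance of sample_plate from where it was at the start of the episode above 0.025 m).
It also fails if it takes over 70 s, if anything falls off the work surface, if the arm or the gripper's body presses on something with over 40 N, if the wrist force passes 120 N, or if a joint passes its speed limit or range.

## Working session

There is one attempt and no reset: what is moved stays moved. The work goes in short steps, Python scripts to look and compute and a shell command to move; the robot and the scene stay as the last step left them, time stands still between calls to the robot, and variables do not carry over. Pictures are saved under pics/ and viewed, at most 10 in all, crops included, and the job is handed in when it is done.

```bash
mkdir -p pics; cat > h.py <<'E'
import numpy as np, cv2
from station import status, optics, order, arm
def grab(n,fn):
    f=optics.grab_frame(n); cv2.imwrite('pics/'+fn+'.png',f['color'][:,:,::-1])
    np.savez('pics/'+fn+'.npz',**f); return f
def load(fn): return dict(np.load('pics/'+fn+'.npz'))
def ray(f,uv):
    K=f['mtx'];k=float(f['k1'])
    d=np.array([k,0,0,0,0.])
    p=cv2.undistortPoints(np.array(uv,float).reshape(-1,1,2),K,d).reshape(-1,2)
    T=f['cam_to_world']; r=np.c_[p,np.ones(len(p))]@T[:3,:3].T
    return T[:3,3],r
def onz(f,uv,z):
    o,r=ray(f,uv); return o+r*((z-o[2])/r[:,2])[:,None]
def proj(f,P):
    T=np.linalg.inv(f['cam_to_world']); c=np.array(P,float).reshape(-1,3)@T[:3,:3].T+T[:3,3]
    return cv2.projectPoints(c,np.zeros(3),np.zeros(3),f['mtx'],np.array([float(f['k1']),0,0,0,0]))[0].reshape(-1,2)
E
python3 - <<'E'
from h import *
for n in('scene','side','wrist'):
    f=grab(n,n+'0'); print(n,f['cam_to_world'].round(3).tolist(),f['mtx'][0,0],f['k1'])
s=status.get_state(); print(s); print(arm.tip_reach)
a=cv2.imread('pics/scene0.png');b=cv2.imread('pics/side0.png')
E
```

```text
scene [[0.779, -0.446, 0.441, -0.212], [-0.628, -0.565, 0.536, -0.955], [0.01, -0.694, -0.72, 1.132], [0.0, 0.0, 0.0, 1.0]] 402.0651568719304 -0.08648859160826348
side [[-0.999, -0.024, 0.044, 0.394], [-0.05, 0.604, -0.795, 0.726], [-0.008, -0.797, -0.604, 0.765], [0.0, 0.0, 0.0, 1.0]] 367.2628670183198 -0.06941507285477637
wrist [[-0.249, -0.927, -0.281, 0.244], [-0.969, 0.239, 0.071, 0.633], [0.001, 0.289, -0.957, 0.383], [0.0, 0.0, 0.0, 1.0]] 360.44319852776147 0.012995116430843995
{'t': 0.15, 'q': array([ 1.60809215e+00,  3.59252381e-01,  1.12770506e-02, -2.53917970e-04,
       -1.22410951e+00, -2.88082799e-01]), 'qd': array([-0.00116471, -0.00111385,  0.00130639,  0.00169166, -0.00101045,
       -0.00063204]), 'joint_efforts': array([-1.61129887e-03, -5.83277893e+01,  2.93289721e+01,  7.00109214e+00,
        8.70325399e-03, -1.05131746e-04]), 'eef_pos': array([0.16745538, 0.65349565, 0.210022  ]), 'ee_rot': array([ 3.14028941e+00, -1.37226259e-04, -2.50873316e-01]), 'force': array([-0.06211753, -1.34652005, -0.96655768]), 'moment': array([0.03225801, 0.01510656, 0.00458746]), 'gripper_force': 0.0, 'width': 0.08756961985263038}
0.014
```

View pics/scene0.png

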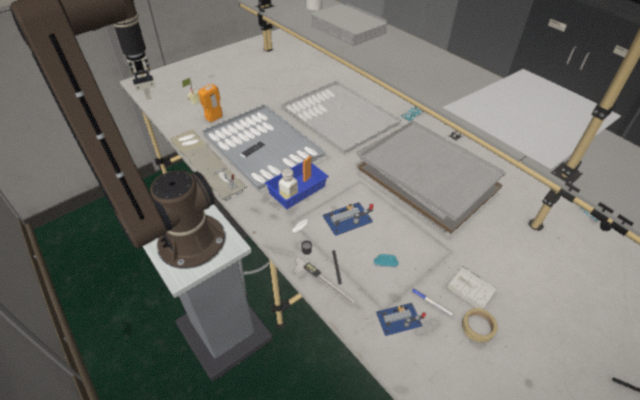

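View pics/side0.png

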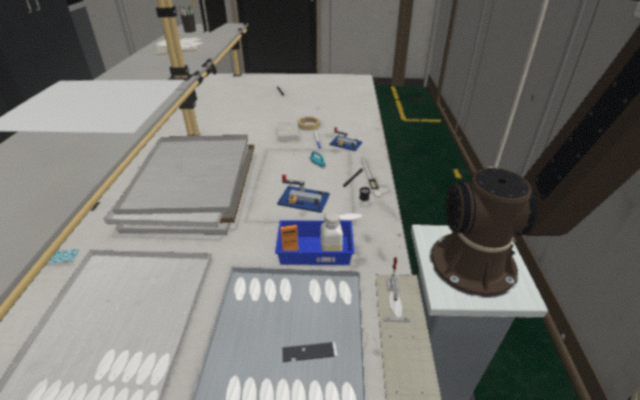

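Scene view: blade candidates are the dark plate in the tray at scene (252,149) / side (310,352), and the white plates, which are not it. Scraper candidates are scene (347,217) / side (304,198) and scene (399,318) / side (345,142). I'll measure both and check with one close crop.

```bash
python3 - <<'E'
from h import *
s=load('scene0');d=load('side0');w=load('wrist0')
print('blade',onz(s,[[252,149]],.005).round(3),onz(d,[[310,352]],.005).round(3))
for f,c in((s,'scene'),(d,'side')):
    hsv=cv2.cvtColor(f['color'],cv2.COLOR_RGB2HSV)
    m=cv2.inRange(hsv,(100,90,40),(125,255,255))
    n,l,st,ce=cv2.connectedComponentsWithStats(m)
    for i in range(1,n):
        if st[i,4]>60:
            cn=cv2.findContours((l==i).astype('uint8'),0,2)[0][0]
            P=onz(f,cn.reshape(-1,2),.006)[:,:2].astype('float32')
            print(c,ce[i].round(),st[i,4],cv2.minAreaRect(P*1000))
def crop(f,x,y,w_,h_,k): return cv2.resize(f['color'][y:y+h_,x:x+w_,::-1],None,fx=k,fy=k,interpolation=cv2.INTER_CUBIC)
a=crop(s,310,190,80,60,5);b=crop(d,265,165,80,60,5);c=crop(d,270,325,80,60,5);e=cv2.resize(w['color'][:,:,::-1],(400,250))
e=cv2.copyMakeBorder(e,0,50,0,0,0)
cv2.imwrite('pics/c1.png',np.vstack([np.hstack([a,b]),np.hstack([c,e])]))
E
```

```text
blade [[0.442 0.292 0.005]] [[0.44  0.291 0.005]]
scene [298. 185.] 1056 ((470.14691162109375, -2.4662551879882812), (243.2620391845703, 171.700927734375), 1.9648698568344116)
scene [346. 224.] 354 ((500.4039306640625, -271.61517333984375), (98.3059310913086, 151.9124755859375), 75.99694061279297)
scene [395. 323.] 365 ((351.3775329589844, -669.923583984375), (77.73995971679688, 113.28577423095703), 65.68108367919922)
side [351. 146.] 75 ((330.99029541015625, -661.0593872070312), (73.48788452148438, 67.04579162597656), 64.73287200927734)
side [303. 201.] 434 ((500.98272705078125, -273.1041564941406), (106.38294982910156, 154.1544952392578), 75.05079650878906)
side [315. 244.] 2099 ((450.04315185546875, -66.47357177734375), (229.35276794433594, 187.46104431152344), 1.719502568244934)
```

View pics/c1.png

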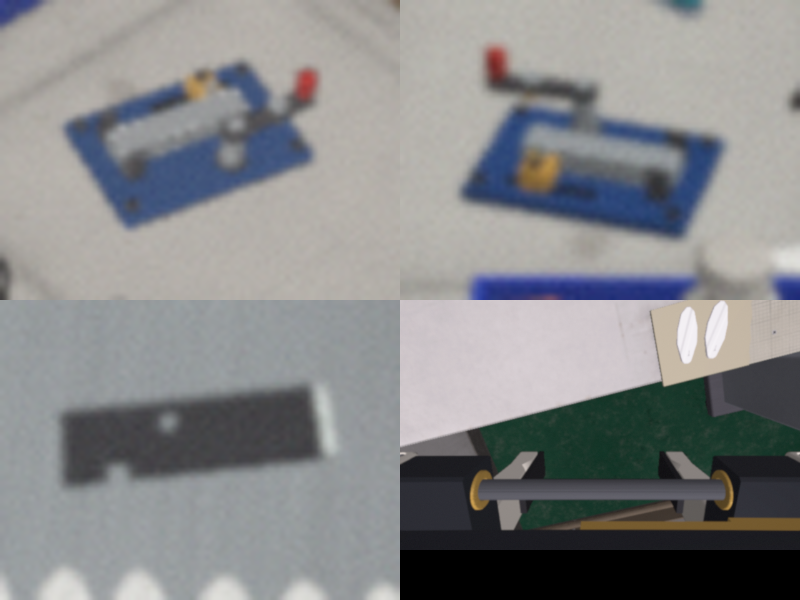

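```bash
cat >> h.py <<'E'
def R2(y): return np.array([[np.cos(y),np.sin(y)],[np.sin(y),-np.cos(y)]])  # columns tool x,y in world
def shift(P,yaw):
    "needed tool shift (mm) and turn to bring TCP to world P with yaw"
    s=status.get_state(); e=s['eef_pos']; y0=s['ee_rot'][2]; d=np.array(P)-e
    xy=R2(y0).T@d[:2]; t=-(yaw-y0); t=(t+np.pi)%(2*np.pi)-np.pi
    return np.r_[xy*1000,-d[2]*1000].round(1), round(t,4)
def tri(f,a,g,b):
    o1,r1=ray(f,[a]);o2,r2=ray(g,[b]); A=np.c_[r1[0],-r2[0]]; t=np.linalg.lstsq(A,o2-o1,rcond=None)[0]
    p,q=o1+t[0]*r1[0],o2+t[1]*r2[0]; return (p+q)/2,np.linalg.norm(p-q)
E
python3 - <<'E'
from h import *
s=load('scene0');d=load('side0')
# blade corners in side crop (5x, origin 270,325; panel y0=300)
c=np.array([[65,412],[318,385],[335,457],[67,485],[117,472]],float); c[:,1]-=300
P=onz(d,c/5+[270,325],.007); print(P.round(4))
print('blade ctr',P[:4].mean(0).round(4),'yaw',np.arctan2(*(P[0]+P[3]-P[1]-P[2])[[1,0]]))
for n,a,b in (('bottle',(290,171),(332,216)),('orangebox',(308,155),(289,227)),('knob',(310+306/5,190+80/5),(265+95/5,165+60/5))): print(n,tri(s,a,d,b))
print('orange thing',onz(s,[[208,120]],0),'plates',onz(d,[[270,378],[310,378],[340,378],[290,302],[320,305]],.005).round(3))
print(shift([P[:4].mean(0)[0],P[:4].mean(0)[1],.21],0.1))
E
```

```text
[[0.5013 0.2834 0.007 ]
 [0.3881 0.2646 0.007 ]
 [0.38   0.2996 0.007 ]
 [0.4962 0.3182 0.007 ]
 [0.4751 0.3111 0.007 ]]
blade ctr [0.4414 0.2915 0.007 ] yaw 0.16153750761916935
bottle (array([ 0.40533268, -0.04078956,  0.12782375]), np.float64(0.012128896798943752))
orangebox (array([ 0.51924217, -0.00235421,  0.11895669]), np.float64(0.01384413176672293))
knob (array([ 0.57020046, -0.31645578,  0.06372235]), np.float64(0.002332206083829914))
orange thing [[0.39703766 0.61867633 0.        ]] plates [[0.52  0.355 0.005]
 [0.436 0.35  0.005]
 [0.373 0.347 0.005]
 [0.499 0.157 0.005]
 [0.424 0.163 0.005]]
(array([355.2, 282.7,   0. ]), np.float64(-0.3509))
```

```bash
python3 -m jog '[[0.25,[36,28,0],0],[0.25,[75,60,0],-0.05],[0.25,[115,92,0],-0.1],[0.25,[155,123,0],-0.2],[0.25,[195,155,0],-0.3],[0.25,[235,187,0],-0.41],[0.25,[275,219,10],-0.41],[0.25,[315,251,20],-0.41],[0.25,[345,275,40],-0.41],[0.25,[355,283,60],-0.41],[0.25,[355,283,60],-0.41],[0.25,[355,283,60],-0.41],[0.25,[355,283,60],-0.41]]' 30; python3 -c "
from h import *
grab('wrist','w1')"
```

```text
t: 1.78
eef_pos: [0.4412, 0.2927, 0.1517]
ee_rot: [-3.141, -0.001, 0.16]
force: [0.1, 0.2, 0.1]
width: 0.0549
gripper_force: 0.0
```

View pics/w1.png

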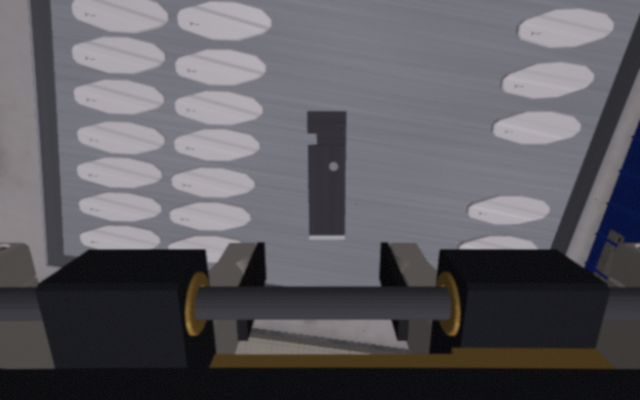

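The wrist view shows the blade from (307,111) to (345,240), with the notch at (311,140) on its left edge and the bevel at (326,238). I'll measure its pose.

```bash
python3 - <<'E'
from h import *
f=load('w1')
P=onz(f,[[308,111],[346,111],[345.5,241],[308,241],[307,134],[307,145]],.007); print(P.round(4))
c=P[:4].mean(0); print(c, np.arctan2(*(P[0]+P[1]-P[2]-P[3])[[1,0]]))
g=f['color'].astype(int).sum(2)<270; g[245:]=0;g[:90]=0;g[:,:280]=0;g[:,380:]=0
ys,xs=np.nonzero(g);Q=onz(f,np.c_[xs,ys],.007)[:,:2].astype('float32')
print(cv2.minAreaRect(Q*1000))
print(shift([c[0],c[1],.018],.16))
E
```

```text
[[0.5004 0.3134 0.007 ]
 [0.5056 0.2812 0.007 ]
 [0.3869 0.2603 0.007 ]
 [0.3812 0.2956 0.007 ]
 [0.481  0.3114 0.007 ]
 [0.4715 0.31   0.007 ]]
[0.44353926 0.28761506 0.007     ] 0.16162121298458829
((447.0283203125, 288.5345153808594), (113.3841552734375, 34.02154541015625), 9.278877258300781)
(array([  1.6,   5.3, 133.6]), np.float64(0.0003))
```

```bash
python3 -m jog '[[0.25,[2,5,40],0],[0.25,[2,5,80],0],[0.25,[2,5,110],0],[0.25,[2,5,125],0],[0.25,[2,5,134],0],[0.25,[2,5,134],0],[-1,[2,5,134],0],[-1,[2,5,134],0],[-1,[2,5,134],0],[-1,[2,5,134],0],[-1,[2,5,134],0],[-1,[2,5,134],0]]' 30
```

```text
t: 3.32
eef_pos: [0.4439, 0.287, 0.0167]
ee_rot: [3.142, 0.0, 0.159]
force: [0.0, -0.1, 0.2]
width: 0.0022
gripper_force: 0.0
```

```bash
python3 -m jog '[[-1,[0,0,-20],0],[-1,[0,0,-60],0],[-1,[0,0,-60],0]]'; python3 -c "
from h import *
grab('wrist','w2');f=grab('side','s2')
a=load('w2')['color'][:,:,::-1][60:260,200:450];b=f['color'][:,:,::-1][310:390,260:360]
cv2.imwrite('pics/c2.png',np.hstack([cv2.resize(a,(500,400)),cv2.resize(b,(300,240)).repeat(1,0) if 0 else cv2.copyMakeBorder(cv2.resize(b,(300,240)),0,160,0,0,0)]))"
```

```text
t: 3.7
eef_pos: [0.4455, 0.2887, 0.0797]
ee_rot: [-3.138, -0.004, 0.16]
force: [0.3, 0.0, -0.3]
width: 0.0004
gripper_force: 0.0
```

View pics/c2.png

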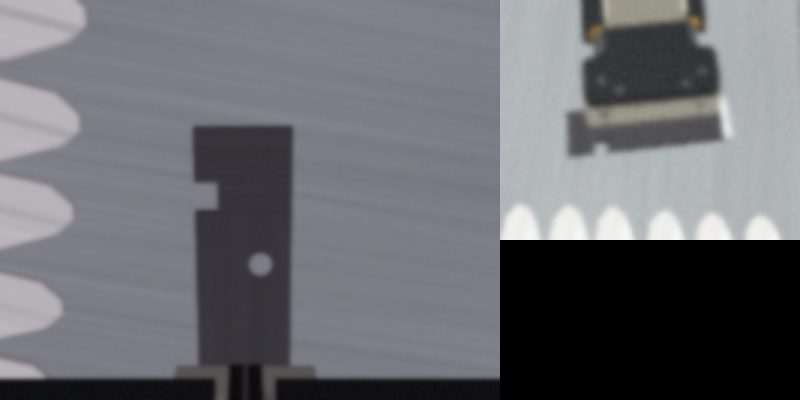

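The fingers shut above the blade, which still lies flat with its notch at about wrist (302,158). I'll re-measure its position, open, and go lower by feel.

```bash
python3 - <<'E'
from h import *
f=load('w2')
q=np.array([[193,127],[293,127],[291,362],[200,362]])/2+[200,60]
P=onz(f,q,.007); print(P.round(4))
u=(P[0]+P[1]-P[2]-P[3])[:2];u/=np.linalg.norm(u);print('ctr from rear end',(P[:2].mean(0)[:2]-.06*u),np.arctan2(u[1],u[0]))
s=status.get_state();print(s['eef_pos'],s['ee_rot'],s['force'])
E
python3 -m jog '[[0.25,[0,0,0],0],[0.25,[0,0,0],0],[0.25,[0,0,0],0],[0.25,[0,0,0],0],[0.25,[0,0,0],0]]' 30
```

```text
[[0.4998 0.3138 0.007 ]
 [0.5051 0.2808 0.007 ]
 [0.4213 0.2664 0.007 ]
 [0.416  0.2995 0.007 ]]
ctr from rear end [0.44331086 0.28716939] 0.16952517581619353
[0.44392931 0.28708223 0.07697898] [-3.14073889e+00 -5.36318690e-04  1.58970008e-01] [-1.11502614 -1.04717022 -0.28539124]
t: 4.42
eef_pos: [0.4439, 0.287, 0.0767]
ee_rot: [3.141, 0.0, 0.159]
force: [0.4, 0.2, -0.1]
width: 0.0449
gripper_force: 0.0
```

```bash
python3 -m jog '[[0.25,[0,0,20],0],[0.25,[0,0,40],0],[0.25,[0,0,55],0],[0.25,[0,0,59],0],[0.25,[0,0,60],0],[0.25,[0,0,60.5],0],[0.25,[0,0,61],0],[0.25,[0,0,61],0]]' 30;  python3 -m jog '[[0.25,[0,0,0.3],0],[0.25,[0,0,0.5],0],[0.25,[0,0,0.5],0]]'
```

```text
t: 5.42
eef_pos: [0.4441, 0.2871, 0.0161]
ee_rot: [-3.141, -0.0, 0.159]
force: [0.1, 0.3, -0.1]
width: 0.0547
gripper_force: 0.0
t: 5.8
eef_pos: [0.444, 0.287, 0.0152]
ee_rot: [3.142, 0.0, 0.159]
force: [0.2, 0.7, -0.8]
width: 0.0547
gripper_force: 0.0
```

```bash
for i in 1 2 3 4; do :; done; python3 -m jog '[[0.25,[0,0,0.5],0],[0.25,[0,0,1],0],[0.25,[0,0,1],0]]' | grep -E 'eef|force'; python3 -m jog '[[0.25,[0,0,0.5],0],[0.25,[0,0,1],0],[0.25,[0,0,1],0]]'| grep -E 'eef|force'
```

```text
eef_pos: [0.4439, 0.287, 0.0142]
force: [-0.4, 0.7, -0.7]
gripper_force: 0.0
eef_pos: [0.444, 0.287, 0.0132]
force: [-0.4, -0.5, -0.2]
gripper_force: 0.0
```

```bash
python3 -m jog '[[0.25,[0,0,0.5],0],[0.25,[0,0,1],0],[0.25,[0,0,1],0]]' | grep -E 'eef|^force'; python3 -m jog '[[0.25,[0,0,0.5],0],[0.25,[0,0,1],0],[0.25,[0,0,1],0]]'| grep -E 'eef|^force';python3 -c "
from h import *
f=grab('side','s3');cv2.imwrite('pics/c3.png',cv2.resize(f['color'][290:390,240:380,::-1],(770,550),interpolation=cv2.INTER_CUBIC))"
```

```text
eef_pos: [0.4439, 0.2869, 0.0122]
force: [-0.6, -0.6, -0.0]
eef_pos: [0.4439, 0.2869, 0.0112]
force: [-0.2, 0.7, 0.3]
```

View pics/c3.png

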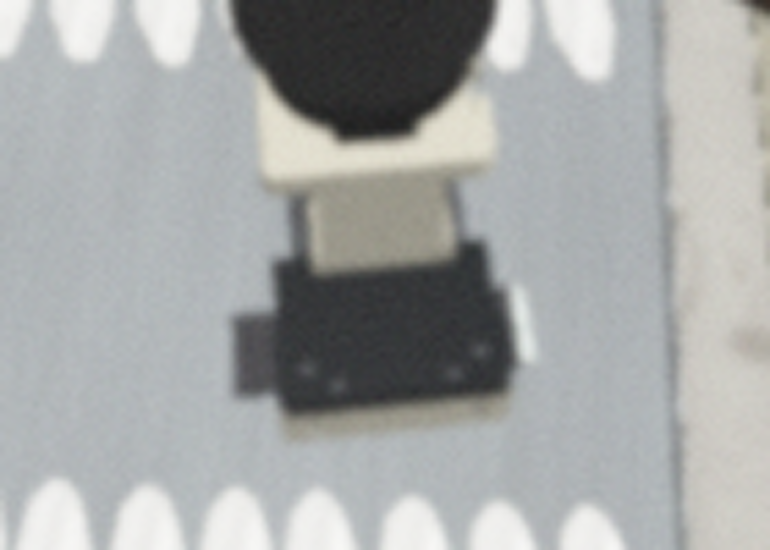

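```bash
python3 - <<'E'
from h import *
f=load('s3')
for off in(.028,.05,.065):
  for z in(0.0,.01,.03,.05): 
    c=np.array([.444,.287])+off*np.array([-.158,.987]); print(off,z,((proj(f,[c[0],c[1],z])-[240,290])*5.5).round())
w=grab('wrist','w3'); e=status.get_state()['eef_pos']
# grip region: print where tip points should appear in wrist view
R=R2(.159)
for sy in(-.0275,.0275):
  for dz in(-.014,-.004,.006): 
    p=np.r_[e[:2]+R@[.0095,sy],e[2]+dz]; print(sy,dz,proj(w,p).round())
cv2.imwrite('pics/c4.png',w['color'][:,:,::-1])
E
```

```text
0.028 0.0 [[383. 403.]]
0.028 0.01 [[382. 390.]]
0.028 0.03 [[381. 364.]]
0.028 0.05 [[380. 337.]]
0.05 0.0 [[388. 456.]]
0.05 0.01 [[387. 443.]]
0.05 0.03 [[386. 417.]]
0.05 0.05 [[385. 390.]]
0.065 0.0 [[391. 493.]]
0.065 0.01 [[391. 480.]]
0.065 0.03 [[390. 455.]]
0.065 0.05 [[389. 428.]]
-0.0275 -0.014 [[270. 221.]]
-0.0275 -0.004 [[267. 228.]]
-0.0275 0.006 [[264. 235.]]
0.0275 -0.014 [[370. 221.]]
0.0275 -0.004 [[372. 228.]]
0.0275 0.006 [[375. 235.]]
```

View pics/c4.png

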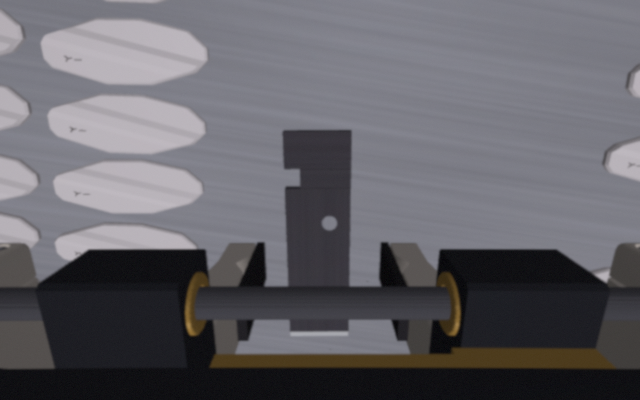

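In the wrist view the open fingertips stand at (265,243) and (380,243). Their 115 px gap for 55 mm puts them roughly 20 mm above the floor, higher than the reported TCP plus tip_reach suggests. So I'll go on down by feel.

```bash
F="eef|^force"; python3 -m jog '[[0.25,[0,0,3],0],[0.25,[0,0,6],0],[0.25,[0,0,8],0],[0.25,[0,0,8],0]]' | grep -E $F;  python3 -c "
from h import *
w=grab('wrist','w4');e=status.get_state();print(e['eef_pos'],e['q'].round(3))
p=onz(w,[[283,131]],.007);
g=w['color'].sum(2).astype(int)
for r in (238,241,244,247,250): print(r,g[r,230:300:3],g[r,350:410:3])"
```

```text
eef_pos: [0.4438, 0.2868, 0.003]
force: [-0.3, 0.6, -0.8]
[0.44392899 0.28693709 0.00314138] [ 0.945  0.354 -0.557  0.    -0.66   0.785]
238 [381 385 382 388 383 386 386 385 387 387 389 389 390 388 389 390 390 394
 287 174 177 180 175 174] [257 394 396 395 398 394 395 396 394 396 394 392 393 396 395 394 392 391
 393 392]
241 [393 384 380 379 379 378 378 376 381 349 323 330 386 387 383 388 387 387
 295 173 176 180 173 172] [255 395 396 393 398 397 396 393 394 396 372 330 331 384 384 384 384 382
 384 384]
244 [274 262 261 263 266 260 259 262 277 147  48 117 367 384 390 387 386 382
 320 174 176 176 173 173] [244 381 385 386 388 390 386 390 390 391 275  50  63 266 264 264 263 261
 262 264]
247 [265 268 262 260 260 262 263 260 215  54  49  97 372 400 394 391 394 388
 327 175 179 178 178 173] [248 385 390 386 390 385 386 384 383 382 254  43  37 115 235 259 262 263
 264 264]
250 [262 263 266 263 259 265 260 254 130  41  42  94 369 404 405 405 407 404
 340 177 167 179 176 172] [276 391 393 391 395 391 394 389 391 385 230  33  46  50 184 260 261 264
 260 261]
```

```bash
F="eef|^force"; for k in 1; do python3 -m jog '[[0.25,[0,0,1],0],[0.25,[0,0,2],0],[0.25,[0,0,2],0]]' | grep -E $F; done;  python3 -m jog '[[0.25,[0,0,1],0],[0.25,[0,0,2],0],[0.25,[0,0,2],0]]' | grep -E $F; python3 -m jog '[[0.25,[0,0,1],0],[0.25,[0,0,2],0],[0.25,[0,0,2],0]]' | grep -E $F
```

```text
eef_pos: [0.4439, 0.2869, 0.0012]
force: [-0.2, 0.4, -0.0]
eef_pos: [0.4439, 0.2869, -0.0008]
force: [0.3, -0.2, -0.4]
eef_pos: [0.4439, 0.2869, -0.0029]
force: [-0.3, -0.5, 0.2]
```

```bash
F="eef|^force";  python3 -m jog '[[0.25,[0,0,1],0],[0.25,[0,0,2],0],[0.25,[0,0,2],0]]' | grep -E $F; python3 -m jog '[[0.25,[0,0,0.5],0],[0.25,[0,0,1],0],[0.25,[0,0,1],0]]' | grep -E $F; python3 -m jog '[[0.25,[0,0,0.5],0],[0.25,[0,0,1],0],[0.25,[0,0,1],0]]' | grep -E $F
```

```text
eef_pos: [0.4439, 0.2869, -0.0048]
force: [-0.2, 0.1, 0.8]
eef_pos: [0.444, 0.287, -0.0058]
force: [-0.8, -0.3, 1.0]
eef_pos: [0.4439, 0.287, -0.0068]
force: [-0.8, -0.4, -0.6]
```

```bash
F="eef|^force";  python3 -m jog '[[0.25,[0,0,0.5],0],[0.25,[0,0,1],0],[0.25,[0,0,1],0]]' | grep -E $F; python3 -m jog '[[0.25,[0,0,0.5],0],[0.25,[0,0,1],0],[0.25,[0,0,1],0]]' | grep -E $F
```

```text
eef_pos: [0.4439, 0.287, -0.0078]
force: [-0.3, -0.0, -0.8]
eef_pos: [0.4439, 0.2869, -0.0088]
force: [-0.3, -0.3, -0.1]
```

```bash
F="eef|^force";  python3 -m jog '[[0.25,[0,0,0.5],0],[0.25,[0,0,1],0],[0.25,[0,0,1],0]]' | grep -E $F; python3 -m jog '[[0.25,[0,0,0.5],0],[0.25,[0,0,1],0],[0.25,[0,0,1],0]]' | grep -E $F; python3 -c "
from h import *
w=grab('wrist','w5')
cv2.imwrite('pics/c5.png',w['color'][:,:,::-1])"
```

```text
eef_pos: [0.4439, 0.287, -0.0098]
force: [-0.5, 0.2, 0.7]
eef_pos: [0.4439, 0.2869, -0.0108]
force: [0.0, -0.5, -0.4]
```

View pics/c5.png

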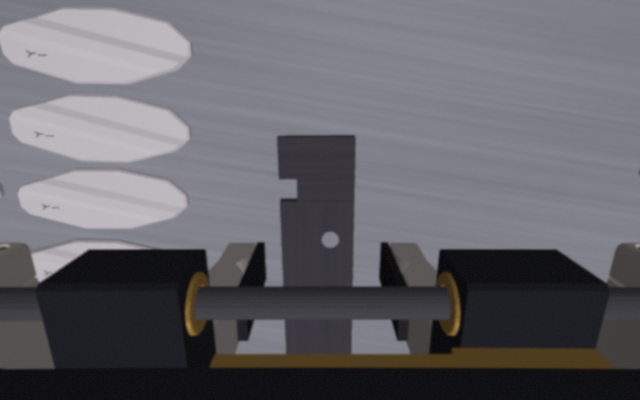

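The blade's width at row 243 is 71 px per 34 mm, the same scale as the finger gap, so the tips are now level with the blade's top. I'll go 3.5 mm further and close.

```bash
F="eef|^force|width|gripper";  python3 -m jog '[[0.25,[0,0,0.5],0],[0.25,[0,0,1],0],[0.25,[0,0,1.5],0],[0.25,[0,0,2],0],[0.25,[0,0,2],0]]' | grep -E $F;python3 -m jog '[[0.25,[0,0,0.5],0],[0.25,[0,0,1],0],[0.25,[0,0,1.5],0],[-0.5,[0,0,1.5],0],[-1,[0,0,1.5],0],[-1,[0,0,1.5],0],[-1,[0,0,1.5],0],[-1,[0,0,1.5],0],[-1,[0,0,1.5],0]]' 20| grep -E $F
```

```text
eef_pos: [0.4439, 0.2869, -0.0128]
force: [0.2, 0.8, -0.4]
width: 0.055
gripper_force: 0.0
eef_pos: [0.4446, 0.2874, -0.0135]
force: [0.0, -0.9, 6.4]
width: 0.0336
gripper_force: 20.5
```

Gripped at 33.6 mm and 20 N. Now lift and carry over.

```bash
F="t:|eef|^force|width|gripper|rot";  python3 -m jog '[[-1,[0,0,-5],0],[-1,[0,0,-20],0],[-1,[0,0,-50],0],[-1,[0,0,-85],0],[-1,[0,0,-125],0],[-1,[0,0,-165],0],[-1,[0,0,-190],0],[-1,[0,0,-200],0],[-1,[0,0,-200],0]]' 30| grep -E $F; python3 -m jog '[[-1,[-1,20,0],0],[-1,[-4,60,0],0.05],[-1,[-6,105,0],0.1],[-1,[-9,150,0],0.15],[-1,[-12,200,0],0.2],[-1,[-15,250,0],0.25],[-1,[-18,300,0],0.3],[-1,[-21,350,0],0.35],[-1,[-24,400,0],0.41],[-1,[-27,450,0],0.41],[-1,[-30,500,10],0.41],[-1,[-33,540,30],0.41],[-1,[-34,556,55],0.41],[-1,[-34,561,75],0.41],[-1,[-34,561,85],0.41],[-1,[-34,561,85],0.41],[-1,[-34,561,85],0.41]]'| grep -E $F; python3 -c "
from h import *
grab('wrist','w6');f=grab('side','s6');g=grab('scene','sc6')
a=load('w6')['color'][:,:,::-1]
cv2.imwrite('pics/c6.png',np.vstack([a,np.hstack([cv2.resize(f['color'][160:220,260:356,::-1],(320,200)),cv2.resize(g['color'][185:245,310:406,::-1],(320,200))])]))"
```

```text
t: 14.62
eef_pos: [0.4438, 0.287, 0.1861]
ee_rot: [-3.141, -0.0, 0.159]
force: [0.1, 0.4, -1.4]
width: 0.0333
gripper_force: 30.0
t: 16.75
eef_pos: [0.4997, -0.2722, 0.1015]
ee_rot: [3.141, -0.001, -0.25]
force: [-0.4, -0.6, -0.9]
width: 0.0335
gripper_force: 30.0
```

View pics/c6.png

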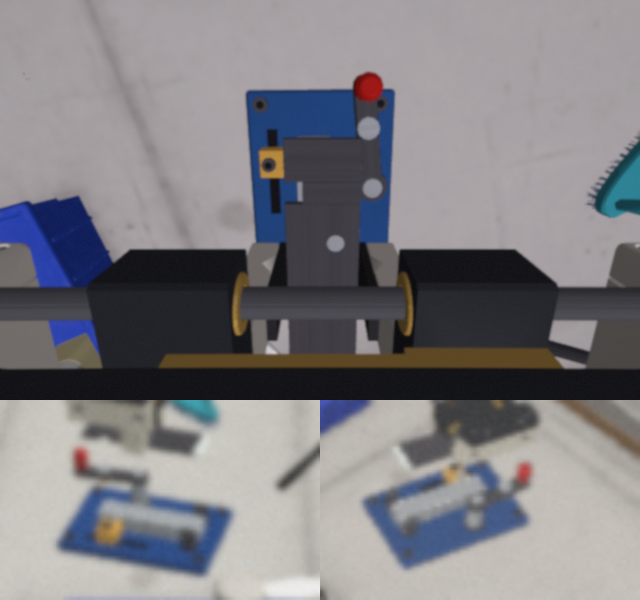

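The wrist view shows the held blade with its notch at about (297,191). The brass stop carries the dark pin disc at (268,164). The clamp pivot is at (372,188), the knob at (368,86), and the blue base's edges are at columns 247 and 392 with its top row at 91. I'll work out the scraper's frame from these.

```bash
python3 - <<'E'
from h import *
f=load('w6');hsv=cv2.cvtColor(f['color'],cv2.COLOR_RGB2HSV);im=f['color'].astype(int)
m=cv2.inRange(hsv,(100,120,40),(125,255,255))
rows=np.arange(105,240,5)
def sub(r):
    x=np.nonzero(m[r,230:410])[0]+230; return x.min()-.5,x.max()+.5
L=np.array([(sub(r)[0],r) for r in rows]);Rr=np.array([(sub(r)[1],r) for r in rows])
T=np.array([(c,np.nonzero(m[60:140,c])[0].min()+59.5) for c in range(255,350,5)])
def line(P):
    v=cv2.fitLine(P[:,:2].astype('float32'),cv2.DIST_HUBER,0,.01,.01).ravel(); return v
for n,P in(('L',L),('R',Rr),('T',T)):
    W=onz(f,P,.012); v=line(W); a=np.arctan2(v[1],v[0]); print(n,v.round(4),'ang',(a+np.pi/2)%np.pi-np.pi/2)
    globals()['v'+n]=v
b=cv2.inRange(hsv,(12,120,120),(35,255,255)); b[:,320:]=0;b[:120]=0;b[200:]=0;ys,xs=np.nonzero(b);print('brass',xs.min(),xs.max(),ys.min(),ys.max())
print('gray patch'); 
g=im.sum(2)
print(g[156:176:2,256:288:2])
print('piv',onz(f,[[372,188]],.049),onz(f,[[372,188]],.052),'foot scr',onz(f,[[368.5,128]],.050),'knob',onz(f,[[368,86]],.072))
print('pin',onz(f,[[268,164]],.037))
e=status.get_state()['eef_pos'];zt=e[2]+.0205;print('zt',zt)
Q=onz(f,[[287,203],[358,203],[288,345],[355,345],[285,140],[362,140]],zt);print(Q.round(4))
print(g[191,280:320:2],g[150,276:300:2],g[172,276:300:2])
E
```

```text
L [ 0.971  -0.2392  0.5402 -0.2295] ang -0.24156368
R [ 0.9711 -0.2388  0.5154 -0.329 ] ang -0.2411356
T [ 0.2417  0.9704  0.5783 -0.2839] ang 1.3266894
brass 260 283 150 177
gray patch
[[217 266 353 382 377 374 368 369 373 383 384 381 379 335 214 186]
 [219 261 356 379 329 270 247 253 306 369 389 389 390 338 209 182]
 [218 251 337 330 230 196 190 189 197 289 372 386 382 330 206 182]
 [220 243 316 270 191 153 135 171 191 223 350 380 379 336 213 187]
 [218 235 295 226 158  86  65 107 179 203 326 384 384 353 231 190]
 [222 235 295 235 156  72  63  96 169 224 346 384 381 344 226 193]
 [219 244 323 282 186 131 105 147 198 274 362 381 380 340 220 187]
 [220 238 327 343 267 209 196 214 275 356 380 384 380 366 241 191]
 [217 234 314 377 365 335 313 334 369 383 387 384 385 374 250 193]
 [219 227 311 379 387 384 383 384 384 386 384 383 384 375 253 196]]
piv [[ 0.50950434 -0.30906954  0.049     ]] [[ 0.51038804 -0.30885331  0.052     ]] foot scr [[ 0.54759499 -0.31487798  0.05      ]] knob [[ 0.57207887 -0.31713247  0.072     ]]
pin [[ 0.53943598 -0.2460985   0.037     ]]
zt 0.12215564757271809
[[ 0.5337 -0.2659  0.1222]
 [ 0.5259 -0.2964  0.1222]
 [ 0.4618 -0.2459  0.1222]
 [ 0.4535 -0.2784  0.1222]
 [ 0.5605 -0.2727  0.1222]
 [ 0.5525 -0.3041  0.1222]]
[169 217 216 217 214 219 220 221 258 404 428 310 194 189 192 188 190 188
 187 186] [292 292 295 260 201 195 199 196 195 195 196 198] [387 384 385 374 250 193 195 190 193 193 192 191]
```

```bash
python3 -m jog '[[-1,[-25,0,0],0],[-1,[-55,0,10],0],[-1,[-70,0,25],0],[-1,[-70,0,25],0],[-1,[-70,0,25],0]]'| grep eef; python3 -c "
from h import *
f=grab('wrist','w7');print(status.get_state()['ee_rot'])
G=(.971,-.239);e=np.array([.4934,-.2659])
P=[[*(e+np.array([[.971,.239],[-.239,.971]])@[x,y]),z] for x,y,z in((.028,.016,.037),(-.045,.0,.03),(.055,.012,.03),(.055,-.012,.03),(.026,-.038,.049))]
print(proj(f,P).round())
c=f['color'][0:150,225:425,::-1];cv2.imwrite('pics/c7.png',cv2.resize(c,(800,600),interpolation=cv2.INTER_CUBIC))"
```

```text
eef_pos: [0.4329, -0.2552, 0.0768]
[ 3.14144808e+00 -1.89235532e-03 -2.50255137e-01]
[[283.  72.]
 [314. 194.]
 [289.  20.]
 [333.  20.]
 [383.  73.]]
```

View pics/c7.png

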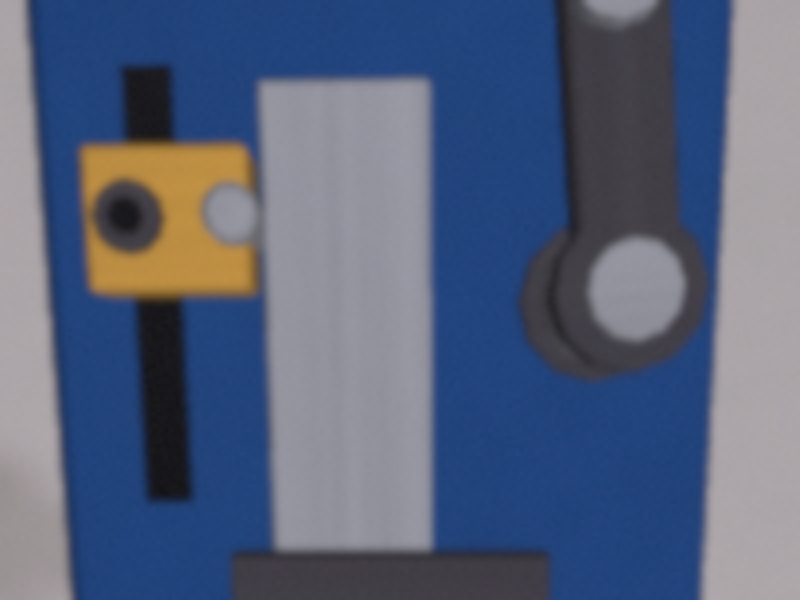

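The crop shows the pin top at (230,213), which is image (282.5,53.3). The bed's rear edge is at row 20, columns 289.5 to 333, which matches the predicted frame. The held blade's rear edge is at row 138, columns 283 to 362.

```bash
python3 - <<'E'
from h import *
f=load('w7');st=status.get_state();e=st['eef_pos'];O=np.array([.4934,-.2659])
# bed axis from edges on z=.03
B=onz(f,[[289.4,20],[293.4,137],[332.9,20],[333.2,137]],.03)[:,:2]
d=(B[0]+B[2]-B[1]-B[3])/2;a=np.arctan2(d[1],d[0]);print('bed yaw',a,'width',np.linalg.norm(B[0]-B[2]),np.linalg.norm(B[1]-B[3]))
R=np.array([[np.cos(a),-np.sin(a)],[np.sin(a),np.cos(a)]])
mid=B.mean(0); rear=(B[0]+B[2])/2; O2=rear-R@[.055,0]; print('origin from bed',O2,'vs',O)
pin=onz(f,[[282.5,53.3]],.037)[0,:2];print('pin in scraper',R.T@(pin-O2))
Q=onz(f,[[283.2,138],[362.2,138]],e[2]+.0205);print('rear',Q,np.linalg.norm(Q[0]-Q[1]))
rm=Q[:,:2].mean(0); y=st['ee_rot'][2]; Rt=np.array([[np.cos(y),-np.sin(y)],[np.sin(y),np.cos(y)]])
print('rear mid in tool (x,y left)',Rt.T@(rm-e[:2]))
xp=(R.T@(pin-O2))[0]; c=O2+R@[xp-.036,0]; print('home',c,xp-.036)
print('eef',e,y)
E
```

```text
bed yaw -0.2394377132296346 width 0.024028075167603587 0.024079892290837745
origin from bed [ 0.49329791 -0.26611252] vs [ 0.4934 -0.2659]
pin in scraper [0.0374738  0.01586843]
rear [[ 0.49471123 -0.25520654  0.09716664]
 [ 0.48647266 -0.28738376  0.09716664]] 0.03321516892346492
rear mid in tool (x,y left) [ 0.05978057 -0.00131851]
home [ 0.49472966 -0.26646204] 0.001473800078624965
eef [ 0.43300011 -0.25521299  0.07666664] -0.2502551366409791
```

```bash
python3 -m jog '[[-1,[20,-2,0],-0.011],[-1,[45,-4,0],-0.011],[-1,[60,-5.5,5],-0.011],[-1,[62.7,-5.7,20],-0.011],[-1,[62.7,-5.7,35],-0.011],[-1,[62.7,-5.7,44],-0.011],[-1,[62.7,-5.7,47],-0.011],[-1,[62.7,-5.7,47],-0.011],[-1,[62.7,-5.7,47],-0.011]]'; python3 - <<'E'
from h import *
f=grab('wrist','w8');g=f['color'].astype(int).sum(2);s=status.get_state();print(s['eef_pos'],s['ee_rot'])
a=-.2394;R=np.array([[np.cos(a),-np.sin(a)],[np.sin(a),np.cos(a)]]);O=np.array([.4933,-.2661])
def P(x,y,z): return [*(O+R@[x,y]),z]
print('pred pin, pinfront/rear, notch at',proj(f,[P(.0375,.016,.037),P(.0335,.016,.037),P(.0415,.016,.037)]).round(1).tolist())
hsv=cv2.cvtColor(f['color'],cv2.COLOR_RGB2HSV)
b=cv2.inRange(hsv,(12,120,120),(35,255,255));b[:,330:]=0;b[230:]=0;ys,xs=np.nonzero(b);print('brass',xs.min(),xs.max(),ys.min(),ys.max())
x0=max(xs.min()-5,0);y0=ys.min()-6
np.set_printoptions(linewidth=250)
print(x0,y0);print((g[y0:ys.max()+30:2,x0:x0+76:2]))
E
```

```text
t: 18.7
eef_pos: [0.494, -0.2651, 0.0293]
ee_rot: [3.142, -0.001, -0.24]
force: [0.1, -0.4, -1.4]
width: 0.0333
gripper_force: 30.0
[ 0.49400418 -0.26503555  0.02929391] [-3.14154391e+00 -9.69539570e-04 -2.39724552e-01]
pred pin, pinfront/rear, notch at [[288.5, 183.3], [288.7, 191.4], [288.2, 175.0]]
brass 246 293 156 195
241 150
[[244 243 242 ... 218 212 213]
 [238 241 240 ... 214 213 212]
 [239 240 244 ... 209 208 207]
 ...
 [219 242 238 ... 212 217 212]
 [218 240 239 ... 214 216 217]
 [219 236 239 ... 214 217 217]]
```

```bash
python3 - <<'E'
from h import *
f=load('w8');g=f['color'].astype(int).sum(2)
print('col320',[(r,g[r,320]) for r in range(110,160,2)])
print('row150',[(c,g[150,c]) for c in list(range(270,300,2))+list(range(350,380,2))])
import sys;np.set_printoptions(linewidth=250,threshold=sys.maxsize)
print(np.arange(276,312,2));
for r in range(150,226,2): print(r,g[r,276:312:2])
E
```

```text
col320 [(110, np.int64(240)), (112, np.int64(238)), (114, np.int64(239)), (116, np.int64(240)), (118, np.int64(244)), (120, np.int64(241)), (122, np.int64(241)), (124, np.int64(236)), (126, np.int64(240)), (128, np.int64(245)), (130, np.int64(244)), (132, np.int64(242)), (134, np.int64(243)), (136, np.int64(228)), (138, np.int64(176)), (140, np.int64(206)), (142, np.int64(210)), (144, np.int64(215)), (146, np.int64(215)), (148, np.int64(215)), (150, np.int64(217)), (152, np.int64(210)), (154, np.int64(209)), (156, np.int64(205)), (158, np.int64(205))]
row150 [(270, np.int64(78)), (272, np.int64(171)), (274, np.int64(240)), (276, np.int64(239)), (278, np.int64(241)), (280, np.int64(239)), (282, np.int64(230)), (284, np.int64(211)), (286, np.int64(217)), (288, np.int64(214)), (290, np.int64(216)), (292, np.int64(221)), (294, np.int64(213)), (296, np.int64(219)), (298, np.int64(214)), (350, np.int64(215)), (352, np.int64(215)), (354, np.int64(214)), (356, np.int64(220)), (358, np.int64(219)), (360, np.int64(219)), (362, np.int64(227)), (364, np.int64(241)), (366, np.int64(238)), (368, n
[... 2462 characters left out ...]
08 [229 239 240 239 230 207 212 212 210 215 210 214 214 211 216 211 208 211]
210 [227 241 240 240 226 208 210 209 212 208 215 210 215 211 212 211 209 212]
212 [226 233 242 239 228 206 214 214 213 209 213 208 212 213 214 213 211 207]
214 [221 240 238 240 229 214 212 209 213 215 216 214 211 208 218 210 212 210]
216 [220 244 239 239 221 206 209 207 214 214 219 212 212 214 213 211 209 208]
218 [220 241 236 240 229 213 210 214 215 215 213 214 208 211 216 208 206 209]
220 [220 240 241 240 227 207 213 214 212 216 213 211 211 211 213 211 206 208]
222 [221 237 239 237 226 210 207 212 213 217 216 212 214 212 215 213 209 212]
224 [218 239 240 237 223 207 213 210 212 213 213 216 214 212 212 214 207 208]
```

```bash
cat > m.py <<'E'
from h import *
a=-.2394;R=np.array([[np.cos(a),-np.sin(a)],[np.sin(a),np.cos(a)]]);O=np.array([.4933,-.2661])
def S(f,uv,z): return ((onz(f,uv,z)[:,:2]-O)@R*1000).round(2)
E
python3 - <<'E'
from m import *
f=load('w8');z=.0498
print('notch edges',S(f,[[292,180.7],[292,204.3]],z).tolist(),'notch inner',S(f,[[303.3,192]],z).tolist())
print('rear edge',S(f,[[320,138]],z).tolist(),'sides',S(f,[[282.7,150],[362.8,150]],z).tolist())
print('pin front edge',S(f,[[289,190]],.037).tolist(),'bed left edge',S(f,[[294.5,190],[297,190],[299,190]],.03).tolist())
s=status.get_state();e=s['eef_pos'];print(e,s['ee_rot'][2],'tcp in scraper',(e[:2]-O)@R*1000)
E
```

```text
notch edges [[41.89, 13.19], [31.13, 13.46]] notch inner [[36.79, 8.35]]
rear edge [[60.33, 0.96]] sides [[55.28, 16.79], [55.26, -17.18]]
pin front edge [[34.2, 15.83]] bed left edge [[32.29, 13.78], [32.29, 12.54], [32.29, 11.55]]
[ 0.49400418 -0.26503555  0.02929391] -0.23972455193672637 tcp in scraper [0.43169721 1.2010672 ]
```

```bash
F="eef|^force|width"; python3 -m jog '[[-1,[1.2,0,1],0],[-1,[1.2,0,3],0],[-1,[1.2,0,4.5],0],[-1,[1.2,0,5.5],0],[-1,[1.2,0,6],0],[-1,[1.2,0,6],0]]' 15 | grep -E $F; python3 -m jog '[[-1,[0,0,0.3],0],[-1,[0,0,0.6],0],[-1,[0,0,0.9],0],[-1,[0,0,1.2],0],[-1,[0,0,1.5],0],[-1,[0,0,1.8],0],[-1,[0,0,1.8],0],[-1,[0,0,1.8],0]]' | grep -E $F;  python3 -c "
from m import *
s=status.get_state();e=s['eef_pos'];print((e[:2]-O)@R*1000)"
```

```text
eef_pos: [0.4948, -0.2652, 0.0227]
force: [-0.7, 0.1, -1.2]
width: 0.0335
eef_pos: [0.4948, -0.2652, 0.0209]
force: [-0.9, -0.4, -1.2]
width: 0.0336
[1.25639319 1.19089737]
```

```bash
F="eef|^force|width"; python3 -m jog '[[-1,[0,0,0.2],0],[-1,[0,0,0.4],0],[-1,[0,0,0.6],0],[-1,[0,0,0.8],0],[-1,[0,0,0.8],0]]' | grep -E $F;python3 -m jog '[[-1,[0,0,0.2],0],[-1,[0,0,0.4],0],[-1,[0,0,0.6],0],[-1,[0,0,0.8],0],[-1,[0,0,0.8],0]]' | grep -E $F
```

```text
eef_pos: [0.4948, -0.2652, 0.0201]
force: [0.1, 0.6, -1.5]
width: 0.0332
eef_pos: [0.4948, -0.2653, 0.0193]
force: [0.8, 0.4, -1.2]
width: 0.0337
```

```bash
F="eef|^force|width"; python3 -m jog '[[-1,[0,0,0.3],0],[-1,[0,0,0.6],0],[-1,[0,0,0.9],0],[-1,[0,0,1.2],0],[-1,[0,0,1.5],0],[-1,[0,0,1.5],0]]' | grep -E $F;python3 -m jog '[[-1,[0,0,0.3],0],[-1,[0,0,0.6],0],[-1,[0,0,0.9],0],[-1,[0,0,1.2],0],[-1,[0,0,1.5],0],[-1,[0,0,1.5],0]]' | grep -E $F
```

```text
eef_pos: [0.4948, -0.2653, 0.0178]
force: [0.1, -0.2, -1.3]
width: 0.0337
eef_pos: [0.4948, -0.2652, 0.0163]
force: [0.2, 0.2, -1.4]
width: 0.0339
```

```bash
F="eef|^force"; python3 -m jog '[[-1,[0,0,0.2],0],[-1,[0,0,0.4],0],[-1,[0,0,0.6],0],[-1,[0,0,0.8],0],[-1,[0,0,0.8],0]]' | grep -E $F;python3 -m jog '[[-1,[0,0,0.2],0],[-1,[0,0,0.4],0],[-1,[0,0,0.4],0]]' | grep -E $F;python3 -m jog '[[-1,[0,0,0.2],0],[-1,[0,0,0.4],0],[-1,[0,0,0.4],0]]' | grep -E $F; python3 - <<'E'
from m import *
f=grab('wrist','w9');g=f['color'].astype(int).sum(2)
np.set_printoptions(linewidth=250)
print(proj(f,[[*(O+R@[.0375,.016]),.037]]))
print('rear',[int(g[r,320]) for r in range(110,160,2)])
for r in range(150,220,3): print(r,g[r,270:312:2])
E
```

```text
eef_pos: [0.4948, -0.2653, 0.0156]
force: [0.2, -0.3, -0.9]
eef_pos: [0.4948, -0.2653, 0.0151]
force: [0.0, -0.1, -1.8]
eef_pos: [0.4948, -0.2652, 0.0147]
force: [-0.1, -0.3, -1.5]
[[285.49949749 193.47401127]]
rear [243, 245, 242, 244, 244, 247, 246, 244, 247, 249, 248, 248, 249, 234, 176, 211, 216, 218, 219, 220, 220, 215, 216, 208, 207]
150 [241 248 246 246 247 247 234 218 221 221 217 226 223 225 224 219 222 219 223 221 220]
153 [240 243 248 245 247 246 231 216 213 216 220 215 216 218 216 218 219 213 216 215 215]
156 [238 247 242 250 247 242 235 210 209 207 209 208 207 212 204 207 210 209 210 211 209]
159 [261 263 269 267 266 264 238 206 210 208 207 207 210 204 208 211 208 206 206 209 207]
162 [252 252 250 250 250 248 231 203 212 207 214 209 208 210 210 212 207 213 210 211 212]
165 [296 295 302 300 300 302 276 219 212 214 216 216 218 215 219 217 215 216 218 218 215]
168 [416 413 408 411 411 412 374 247 216 215 212 217 218 212 214 215 215 217 214 212 216]
171 [426 423 423 426 424 425 407 275 211 216 218 211 216 211 212 215 211 213 215 217 214]
174 [425 423 423 422 425 426 408 282 2
[... 701 characters left out ...]
6 428 435 450 469 479 477 440 331 283 383 479 477 368 222 217 214 216]
201 [433 429 428 431 431 429 431 409 326 293 273 221 192 256 315 317 277 221 216 215 212]
204 [425 427 428 428 427 427 427 363 198 180 179 181 182 178 177 178 190 204 205 205 207]
207 [236 295 307 306 309 307 304 267 217 218 211 215 217 222 218 217 214 221 218 212 215]
210 [133 232 245 246 248 249 250 236 212 215 212 221 217 220 214 214 217 220 216 212 214]
213 [134 233 246 246 242 246 249 231 216 218 213 216 220 217 215 217 216 219 214 216 212]
216 [122 227 245 246 249 249 246 230 214 219 214 218 219 219 218 214 222 220 219 212 217]
219 [113 224 245 246 247 246 247 233 218 219 214 216 216 215 217 215 214 216 212 214 216]
```

The pin now shows whole inside the notch (rows 184–200 of 181–204). I'll ease down the last fraction of a millimetre.

```bash
F="eef|^force"; python3 -m jog '[[-1,[0,0,0.1],0],[-1,[0,0,0.2],0],[-1,[0,0,0.3],0],[-1,[0,0,0.3],0]]' | grep -E $F;python3 -m jog '[[-1,[0,0,0.1],0],[-1,[0,0,0.2],0],[-1,[0,0,0.3],0],[-1,[0,0,0.3],0]]' | grep -E $F;python3 -m jog '[[-1,[0,0,0.1],0],[-1,[0,0,0.2],0],[-1,[0,0,0.3],0],[-1,[0,0,0.3],0]]' | grep -E $F
```

```text
eef_pos: [0.4949, -0.2653, 0.0145]
force: [-0.6, -0.1, 0.3]
eef_pos: [0.4949, -0.2653, 0.0145]
force: [-1.9, 1.2, 5.6]
eef_pos: [0.4948, -0.2653, 0.0144]
force: [-2.8, 2.2, 8.3]
```

Bed contact came at TCP z .0145 as predicted, at about 10 N. Release and lift.

```bash
F="t:|eef|^force|width"; python3 -m jog '[[-0.1,[0,0,0],0],[0.1,[0,0,0],0],[0.1,[0,0,0],0],[0.1,[0,0,0],0]]' | grep -E $F; python3 -m jog '[[0.1,[0,0,-3],0],[0.1,[0,0,-12],0],[0.1,[0,0,-35],0],[0.1,[0,0,-60],0],[0.1,[0,0,-80],0],[0.1,[0,0,-80],0],[0.1,[0,0,-80],0]]' | grep -E $F;python3 - <<'E'
from m import *
f=grab('wrist','w10');g=f['color'].astype(int).sum(2);s=status.get_state();print(s['eef_pos'],s['ee_rot'])
np.set_printoptions(linewidth=250)
pp=proj(f,[[*(O+R@np.array(p[:2])),p[2]] for p in((.0375,.016,.037),(.0615,0,.035),(.0375,.013,.035),(-.0585,0,.035),(.0,.017,.035),(0,-.017,.035),(.04,.017,.035),(.04,-.017,.035))]);print(pp.round(1).tolist())
r0=int(pp[0,1])
c=int(pp[1,0]);rr=int(pp[1,1]);print('rear',rr,g[rr-8:rr+9,c])
print('pin')
for r in range(r0-12,r0+14,2): print(r,g[r,int(pp[0,0])-14:int(pp[0,0])+22:2])
for k in(4,6):
    r=int(pp[k,1]);l=int(pp[k,0]);q=int(pp[k+1,0]);print(r,l,g[r,l-6:l+7],q,g[r,q-6:q+7])
E
```

```text
t: 26.68
eef_pos: [0.4948, -0.2653, 0.0137]
ee_rot: [3.142, 0.0, -0.24]
force: [-0.1, -0.5, 0.4]
width: 0.0484
t: 27.55
eef_pos: [0.4946, -0.2651, 0.0938]
ee_rot: [-3.141, 0.0, -0.24]
force: [0.2, -0.3, -1.2]
width: 0.0484
[ 0.49432484 -0.26511327  0.09336334] [-3.14147940e+00  8.66193912e-04 -2.39983717e-01]
[[297.6, 159.4], [322.4, 121.1], [302.4, 158.9], [322.5, 289.7], [297.4, 213.5], [347.5, 213.4], [296.1, 155.0], [348.7, 155.0]]
rear 121 [217 218 220 220 219 218 219 212 190 175 185 188 186 190 190 194 191]
pin
147 [375 377 375 377 375 376 343 223 190 190 193 186 188 188 192 187 184 188]
149 [376 383 381 379 379 378 336 225 189 189 186 188 192 191 191 188 185 190]
151 [377 378 381 379 378 362 311 238 218 211 220 266 278 218 185 187 183 185]
153 [347 373 370 374 361 326 327 344 333 295 268 380 403 281 192 188 185 189]
155 [320 373 377 377 356 347 406 415 411 379 310 396 415 288 198 189 192 194]
157 [322 378 378 377 361 390 421 428 434 424 351 397 417 284 191 188 187 191]
159 [348 375 378 376 369 394 426 429 438 427 356 392 417 287 188 187 186 188]
161 [367 373 375 376 374 385 423 431 435 409 311 386 417 282 190 192 187 185]
163 [376 378 379 382 377 385 400 417 413 338 265 383 415 283 193 190 189 192]
165 [377 381 382 381 383 382 383 358 327 261 223 327 351 251 189 187 190 187]
167 [385 384 384 381 385 380 370 261 177 167 161 172 176 170 181 179 173 175]
169 [340 348 356 359 355 361 350 246 189 188 188 192 183 191 188 184 188 193]
171 [161 199 262 263 270 266 261 209 192 187 191 190 191 191 190 192 194 192]
213 297 [219 214 215 219 217 216 210 199 192 193 194 194 193] 347 [199 197 198 199 198 200 209 216 216 218 217 215 213]
155 296 [374 356 336 347 379 406 415 415 419 411 403 379 344] 348 [197 195 194 194 193 196 204 213 214 214 216 214 216]
```

The blade lies exactly where predicted (sides, rear edge and pin in the notch, all at z = 35 mm top). Now I'll locate the knob and plan the arc.

```bash
python3 - <<'E'
from m import *
f=load('w10');hsv=cv2.cvtColor(f['color'],cv2.COLOR_RGB2HSV)
m=cv2.inRange(hsv,(0,130,80),(8,255,255))|cv2.inRange(hsv,(172,130,80),(180,255,255))
n,l,st,ce=cv2.connectedComponentsWithStats(m);i=1+st[1:,4].argmax();print(ce[i],st[i])
for d in (.07,.11,.15,.2,.25):
    k=[26+62*np.cos(d),-38+62*np.sin(d)]; p=O+R@np.array(k)/1000; print(d,np.round(k,1),proj(f,[[*p,.072],[*p,.056]]).round(1).tolist())
s=status.get_state();e=s['eef_pos'];y=s['ee_rot'][2];print(e,y,s['q'].round(3))
th0=.12
def tgt(d): return O+R@np.array([.026+.062*np.cos(d),-.038+.062*np.sin(d)])
def sh(P,Q): return (R2(y).T@(Q-P)*1000).round(1)
print('to knob',sh(e[:2],tgt(th0)),-(.0855-.0155-e[2])*1000)
for d in np.linspace(.12,1.62,16): print(round(d,2),sh(tgt(th0),tgt(d)))
E
```

```text
[382.7632312   74.16155989] [369  59  29  31 718]
0.07 [ 87.8 -33.7] [[388.4, 74.1], [383.3, 75.4]]
0.11 [ 87.6 -31.2] [[383.5, 74.6], [378.8, 75.8]]
0.15 [ 87.3 -28.7] [[378.7, 75.3], [374.3, 76.4]]
0.2 [ 86.8 -25.7] [[372.6, 76.4], [368.8, 77.5]]
0.25 [ 86.1 -22.7] [[366.7, 77.9], [363.3, 78.8]]
[ 0.49432484 -0.26511327  0.09336334] -0.23998371660119644 [-0.143  0.279 -0.396 -0.    -0.896  1.474]
to knob [86.8 31.7] 23.363339546250252
0.12 [0. 0.]
0.22 [-1.1 -6.1]
0.32 [ -2.7 -12.1]
0.42 [ -5.  -17.9]
0.52 [ -7.8 -23.4]
0.62 [-11.1 -28.6]
0.72 [-15.  -33.5]
0.82 [-19.3 -37.9]
0.92 [-24.  -41.9]
1.02 [-29.1 -45.4]
1.12 [-34.6 -48.4]
1.22 [-40.3 -50.8]
1.32 [-46.2 -52.6]
1.42 [-52.3 -53.8]
1.52 [-58.4 -54.5]
1.62 [-64.6 -54.5]
```

```bash
F="t:|eef|^force|width|gripper"; python3 -m jog '[[-0.09,[30,11,0],0],[-0.09,[65,24,0],0],[-0.09,[84,31,0],0],[-0.09,[87,31.7,0],0],[-0.09,[87,31.7,0],0],[-0.09,[87,31.7,15],0],[-0.09,[87,31.7,30],0],[-0.09,[87,31.7,42],0],[-0.09,[87,31.7,49],0],[-0.09,[87,31.7,52],0],[-0.09,[87,31.7,52],0],[-1,[87,31.7,52],0],[-1,[87,31.7,52],0],[-1,[87,31.7,52],0],[-1,[87,31.7,52],0],[-1,[87,31.7,52],0],[-1,[87,31.7,52],0]]' 15 | grep -E $F
```

```text
t: 29.72
eef_pos: [0.5719, -0.3168, 0.0421]
ee_rot: [3.141, -0.0, -0.24]
force: [-0.5, 0.6, 2.3]
width: 0.015
gripper_force: 15.0
```

```bash
F="t:|eef|^force|width|gripper|rot"; python3 -m jog '[[-1,[-1.1,-6.1,0],-0.08],[-1,[-2.7,-12.1,0],-0.17],[-1,[-5,-17.9,0],-0.25],[-1,[-7.8,-23.4,0],-0.33],[-1,[-11.1,-28.6,0],-0.42],[-1,[-15,-33.5,0],-0.5],[-1,[-19.3,-37.9,0],-0.58],[-1,[-24,-41.9,0],-0.67],[-1,[-29.1,-45.4,0],-0.75],[-1,[-29.1,-45.4,0],-0.75]]' | grep -E $F
```

```text
t: 30.98
eef_pos: [0.5562, -0.2654, 0.0423]
ee_rot: [3.14, -0.003, 0.511]
force: [5.0, 1.5, -1.1]
width: 0.0148
gripper_force: 15.0
```

```bash
F="t:|eef|^force|width|gripper|rot"; python3 -m jog '[[-1,[-0.9,-3,0],-0.04],[-1,[-2,-5.9,0],-0.08],[-1,[-3.2,-8.8,0],-0.12],[-1,[-4.5,-11.6,0],-0.17],[-1,[-6,-14.3,0],-0.21],[-1,[-7.6,-16.9,0],-0.25],[-1,[-9.4,-19.5,0],-0.29],[-1,[-11.3,-22,0],-0.33],[-1,[-13.2,-24.3,0],-0.38],[-1,[-15.2,-26.6,0],-0.42],[-1,[-17,-28.4,0],-0.46],[-1,[-18.3,-29.7,0],-0.5],[-1,[-18.3,-29.7,0],-0.5],[-1,[-18.3,-29.7,0],-0.5]]' | grep -E $F; python3 -c "
from m import *
s=status.get_state();k=(s['eef_pos'][:2]-O)@R*1000;print(k,np.arctan2(k[1]+38,k[0]-26),s['q'].round(2))"
```

```text
t: 32.72
eef_pos: [0.5259, -0.2478, 0.0423]
ee_rot: [3.139, -0.002, 1.009]
force: [5.3, 5.4, 0.9]
width: 0.0151
gripper_force: 15.0
[27.3556087  25.47598805] 1.5494433285235187 [-0.1   0.37 -0.41 -0.   -0.79  2.69]
```

```bash
F="t:|eef|^force|width"; python3 -m jog '[[-0.5,[0,0,0],0],[-0.2,[0,0,0],0],[-0.2,[0,0,0],0],[-0.2,[0,0,0],0],[-0.2,[0,0,-10],0],[-0.2,[0,0,-40],0],[-0.2,[0,0,-80],0],[-0.2,[0,0,-110],0],[-0.2,[0,0,-110],0],[-0.2,[-40,0,-110],0.2],[-0.2,[-80,0,-110],0.4],[-0.2,[-80,0,-110],0.5],[-0.2,[-80,0,-110],0.5]]' | grep -E $F; python3 - <<'E'
from m import *
def red(f):
    hsv=cv2.cvtColor(f['color'],cv2.COLOR_RGB2HSV)
    m=cv2.inRange(hsv,(0,130,80),(8,255,255))|cv2.inRange(hsv,(172,130,80),(180,255,255))
    n,l,st,ce=cv2.connectedComponentsWithStats(m);return [(ce[i].round(1).tolist(),int(st[i,4])) for i in range(1,n) if st[i,4]>8]
P=lambda x,y,z:[*(O+R@[x,y]),z]
for n in('wrist','scene','side'):
    f=grab(n,n+'end');print(n,red(f),'pred 1.571',proj(f,[P(.026,.024,.063)]).round(1).tolist(),'pred 1.4',proj(f,[P(.026+.062*np.cos(1.4),-.038+.062*np.sin(1.4),.063)]).round(1).tolist())
f=load('wristend');g=f['color'].astype(int).sum(2);np.set_printoptions(linewidth=250)
for nm,p in(('rear',(.0615,-.005,.035)),('sideL',(-.005,.017,.035)),('sideR',(-.005,-.017,.035)),('sideR2',(.05,-.017,.035))):
    u=proj(f,[P(*p)])[0];print(nm,u.round(1),S(f,[u],.035));
    if not(8<u[0]<632 and 8<u[1]<392): continue
    q=proj(f,[P(p[0]+(d if nm=='rear' else 0)/1e3,p[1]+(0 if nm=='rear' else d)/1e3,.035) for d in range(-5,6)]).round().astype(int);print(g[q[:,1],q[:,0]])
E
```

```text
t: 34.35
eef_pos: [0.4807, -0.3168, 0.1516]
ee_rot: [-3.141, 0.0, 0.51]
force: [0.5, 0.1, -0.9]
width: 0.0347
wrist [([267.5, 98.5], 420)] pred 1.571 [[266.2, 100.7]] pred 1.4 [[277.1, 90.1]]
scene [([348.8, 201.1], 11)] pred 1.571 [[349.1, 201.4]] pred 1.4 [[351.7, 200.7]]
side [([294.7, 189.3], 19)] pred 1.571 [[295.1, 188.7]] pred 1.4 [[292.1, 188.1]]
rear [330.4  91.3] [[61.5 -5. ]]
[189 187 183 189 193 205 220 217 213 217 213]
sideL [253.  135.5] [[-5. 17.]]
[186 190 188 190 188 191 204 208 207 209 211]
sideR [285.1 164.2] [[ -5. -17.]]
[203 206 204 204 204 196 190 191 188 186 187]
sideR2 [331.5 113.5] [[ 50. -17.]]
[206 204 204 210 204 199 199 190 186 183 188]
```

The clamp is at its stop in all three views and the blade's edges are unchanged. The robot is clear, so I'm handing in.

```bash
python3 -c "
from station import order
print(order.job_done())"
```

```text
the job is handed in; nothing more can be done
None
```

I handed the job in at about 34 s on the robot's clock. The blade lies flat on the bed with its notch over the pin, and the clamp is fully across at its stop; no verdict came back, so this rests on my own camera and force readings.

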